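Lock the access cover of a control box

ROBOT

A 6-joint arm with a two-finger parallel gripper is mounted at the origin on a cart in front of the work surface, level with it; the furniture and walls round the work are solid. World frame = base frame: x ahead of the robot, y to its left, z up, the work surface at z = 0. Lengths are in m, angles in rad, forces in N, time in s.
With the tool pointing down it reaches from about 0.275 to 0.85 m from the base axis. Payload 19 kg.
Tool frame: the origin (TCP) lies at the very end of the fingers, on their centre line; the grasp point (between the pads) lies 19 mm behind it; z points along the fingers, y is the line along which they close (so a half turn about z gives the same grasp; the last joint's range is limited). The gripper opens to 85 mm and grips with 20 to 120 N. Pads are 22 mm wide; open, the fingers measure 114 mm over their backs; the gripper's body (76 mm by 85 mm) begins 54 mm behind the grasp point. The pads swing forward as they close: fully open they stand 13 mm farther back than shut.
Start: joints at [-1.359, 0.15, 1.437, -0, 1.554, -0.134], TCP at [0.195, -0.541, 0.231] pointing down, gripper open.
Joint ranges: [-2.8, 2.8], [-0.68, 2.1], [0.12, 2.68], [-1.39, 4.53], [0.16, 2.79], [-2.81, 2.81]. Speed limits (rad/s): [1.89, 1.89, 2.22, 3.01, 3.01, 3.01].

INTERFACE

Orientations are given as a unit quaternion [w, x, y, z].
In Python, from rig import robot, viewer gives the robot as it stands.
- The arm moves only by the tool play_rows, never from a script. Its argument "commands" is a list of rows, each a list of 3 entries, a list of its own where there are three numbers: the shift along the tool's x, y, z as a fraction of full scale, then the turn about the tool's z as a fraction of full scale, then the opening, from -1 (shut) to 1 (fully open), so that 0 is half open. In form: [[[x, y, z], twist, hand], ...]. A call has 1 to 8 rows; each row is the pose to reach, as a shift and turn from the pose commanded when the call began, along the tool's axes at that moment, turning the shorter way round; what a row does not reach only later rows make up. Full scale, the value 1, is 600 mm for a shift and pi rad for a turn. A row lasts 1/10 s, in which the tool goes at most 50 mm and 8.59 degrees, less where a joint would pass 70% of its speed; a pose out of reach is approached as far as the arm can. A call with a number of a shift or a turn outside -1 to 1 is refused whole. A call with a gripper value outside its range is refused whole. The fingers move at their own pace and stop on an object; "grip_force" is the grip in N (left out, the last holds). Time passes only in rows, so rows that repeat a pose let the fingers close. It gives the time, the measured TCP pose, the force, the opening and the grip force at its end, in the units of the state.
- robot.get_obs(): the state, without advancing time (a new reading comes with each control period).
- viewer.grab_frame(name): name is "side" or "top" or "wrist"; returns a dict with "color" (384x512x3 uint8, red, green, blue), "range_z" (384x512 float32, m along the optical axis (not along the pixel's ray), 0 where there is no reading), "intrinsics" (3x3 intrinsics, pixels), "R" (3x3) and "t" (3): a world point X has camera coordinates R X + t. Camera axes: x right, y down, z forward; pixel columns grow to the right and rows downward; lengths in m; the calibration is good to about 2 mm. A picture is of the moment at which its call begins.
- robot.finish_job(): hands the job in; it is judged then, once.
The state is a dict: "clock": time; "joint_positions": joint angles; "dq": joint speeds; "tau": joint torques, N m; "ee_pos": TCP position; "tool_rot": TCP orientation; "contact_force": force on the tool from outside, world axes, zero at the start; "torque": the same for the moment, N m; "gripper_width": finger opening in m; "finger_force": force on a finger pad.
Only numpy, scipy, OpenCV 4.12 (cv2) and the standard library are available. Lean on these libraries where they do the work, as an engineer would, in place of code of your own. Each camera call takes 0.05 s, during which the arm holds its last target. There are 200 camera calls.

TASK

The white cover of the layout control box on the bench stands ajar. Press it fully shut with the fingertips, then set a fingertip in the slot of the round black fastener and turn it clockwise a quarter turn, up to its stop, so that the cam locks the cover down. Do not lift the cover any further open than it stands, and leave everything else on the bench where it is.

Things in the scene. Friction and masses are not known exactly. Their poses are not given: they have to be found in the camera images.
- control_box: Grey metal control box, 130 mm (its x) by 200 mm (its y), rim 55 mm above the bench, screwed down. Origin: centre of its underside; x, y along its sides, z up. The cover's hinge runs along x at its +y rim (y = +100 mm, z = 55 mm); the free edge of the cover is at its -y end.
- cover (a joint): Hinge angle of the white cover (rad): 0 = shut flat, grows as it rises; starts at 0.12 to 0.3. The stiff hinge stays where it is left; pressing it down takes up to about 0.5 N m (at most 8 N on the pad, 4 N over the fastener). Cover plate 134 x 202 x 6 mm, its top 61 mm above the bench when shut.
- press_pad (a point): Centre of the top of the round dark rubber pad on the cover (34 mm across, 2 mm thick), 58 mm from the hinge line, midway across the cover; a place to press. With the cover shut it is 63 mm above the bench, at x = 0, y = +42 mm in the box's frame. Its axes are the cover's: parallel to the box's when shut.
- slot (a point): Point on the fastener's turning axis at the yellow slot floor, 142 mm from the hinge line; with the cover shut 62.5 mm above the bench, at x = 0, y = -42 mm in the box's frame. x axis along the slot, z axis = turning axis. The slot, 36 mm wide, 16.5 mm deep, runs right across the round black head (82 mm across). A fixed aluminium collar (42 to 49 mm radius), flush with the head, closes its ends.
- cam (a joint): Turn of the fastener (rad), grows clockwise from above: 0 = open, slot along the box's x (red dots on the collar); 1.571 = locked, at its stop, slot along the box's y (green dots). Starts at 0 to 0.3. Friction 0.09 N m: about 4 N on a slot wall 22 mm off the axis; stays where left. Its tongue passes under a catch only when the cover is shut; once turned, an open cover will not shut.
- side_cutters: loose small pliers with red sleeves, 45 x 127 x 12 mm, lying beside the box; not to be moved. Origin: centre of the underside.
- wagon_grey: loose grey model goods wagon, 28 x 111 x 26 mm, standing near the bench front, left of the box; not to be moved. Origin: centre of the underside.
- sand_block: loose cork sanding block, 34 x 62 x 18 mm, lying beside the box; not to be moved. Origin: centre of the underside.
- gauge_block: loose steel gauge block, 16 x 40 x 16 mm; not to be moved. Origin: centre of the underside.
- tape_roll: loose roll of masking tape, 80 mm across, 19 mm high; not to be moved. Origin: centre of the underside.
- jar4: loose green paint jar with black cap, 26 mm across, 34 mm high; not to be moved. Origin: centre of the underside.

How it is judged:
On the way, in this order (a step that is already met when the one before it is completed fails the run):
1. the cover has been pressed shut while the fastener is still open (value of joint cover below 0.02 rad and value of joint cam below 0.5 rad), for 0.2 s.
2. a finger turns the fastener past half way with the cover shut (value of joint cover below 0.025 rad and value of joint cam above 0.8 rad and contact force between the fingers and cam above 0.3 N).
At the end, for the whole second after the job is handed in: The cover is shut (within 0.02 rad) and the fastener stands locked, turned to within 0.12 rad of its stop, at rest (value of joint cover below 0.02 rad and value of joint cam above 1.45 rad and velocity of joint cam below 0.05 rad/s); the robot touches nothing.
It fails at once if the cover was lifted further open (value of joint cover above 0.4 rad).
It fails at once if a bystander was lifted or moved more than 30 mm (distance of any of side_cutters, wagon_grey, sand_block, gauge_block, tape_roll, jar4 from where it was at the start of the episode above 0.03 m).
It also fails if it takes over 38 s, if anything falls off the work surface, if the arm or the gripper's body presses on something with over 40 N, if the wrist force passes 120 N, or if a joint passes its speed limit or range.

## Working session

There is one attempt and no reset: what is moved stays moved. The work goes in short steps, Python scripts to look and compute and a tool call to move; the robot and the scene stay as the last step left them, time stands still between calls to the robot, and variables do not carry over. Pictures are saved under pics/ and viewed, at most 10 in all, crops included, and the job is handed in when it is done.

Besides the shell and the picture viewer there is one more tool, called after "Emit:" as a command line: name --argument value ..., lists and objects as JSON in quotes. play_rows: Moves the arm, as the interface text tells. Shift numbers are shares of 600 mm and turn numbers shares of pi rad, none past 1 either way. Its arguments: {"type":"object","properties":{"commands":{"type":"array","items":{"type":"array"}},"grip_force":{"type":"number"}},"required":["commands"]}

```bash
mkdir -p pics; ls
python3 - <<'E'
from rig import robot, viewer
import cv2,numpy as np,pickle
d={}
for n in ("top","side"):
    f=viewer.grab_frame(n); d[n]=f
    cv2.imwrite(f"pics/{n}0.png",f["color"][:,:,::-1])
    print(n,f["intrinsics"].tolist(),f["R"].round(4).tolist(),f["t"].round(4).tolist())
pickle.dump(d,open("f0.pkl","wb"))
o=robot.get_obs();print(o)
E
```

```text
pics
top [[376.418169918782, 0.0, 256.8293367618167], [0.0, 376.418169918782, 188.69852908612913], [0.0, 0.0, 1.0]] [[0.0478, -0.9989, 0.0006], [-0.9741, -0.0468, -0.2212], [0.221, 0.01, -0.9752]] [-0.1713, 0.5355, 0.9538]
side [[435.36575819961735, 0.0, 258.4393952658392], [0.0, 435.36575819961735, 190.55036089246823], [0.0, 0.0, 1.0]] [[-0.9998, -0.0151, -0.016], [0.0079, 0.4316, -0.9021], [0.0206, -0.902, -0.4313]] [0.5181, 0.1199, 1.0796]
{'clock': 0.1, 'joint_positions': array([-1.35899909e+00,  1.50972596e-01,  1.43792683e+00, -3.07249086e-06,
        1.55377502e+00, -1.33971747e-01]), 'dq': array([ 0.00038331, -0.00316082, -0.00206957,  0.00128754, -0.00170512,
        0.00030035]), 'tau': array([ 3.30609721e-03, -7.14381981e+01, -5.71798503e+01, -4.62104833e-05,
        7.25424034e-03,  1.38779978e-05]), 'ee_pos': array([ 0.19483254, -0.54077341,  0.23073495]), 'tool_rot': array([-5.40427699e-04,  9.85092513e-01,  1.72024556e-01, -2.25773194e-05]), 'contact_force': array([-0.07243019, -0.60966057, -0.84387982]), 'torque': array([-0.03434958,  0.05864434,  0.04204008]), 'finger_force': 0.0, 'gripper_width': 0.08515701563086481}
```

View pics/top0.png

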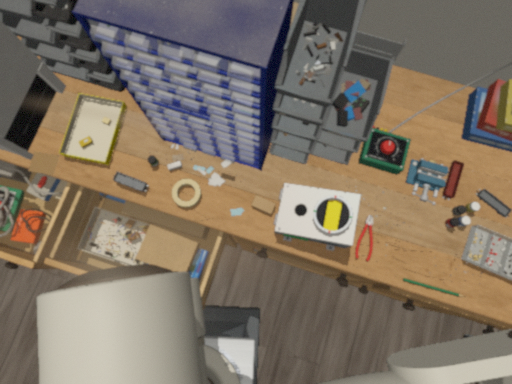

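View pics/side0.png

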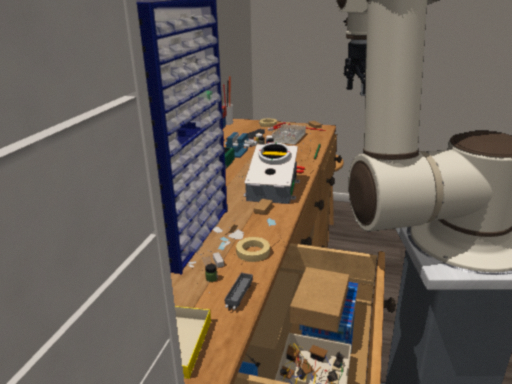

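The top view shows the white cover at about (280–360, 185–245), with the pad at (301,210) and the yellow slot at (332,215). The hinge is on the left, which is world +y, and the cutters sit at (366,238). Next I'll turn these into positions.

```bash
cat > h.py <<'E'
import numpy as np,cv2
def cloud(f):
    z=f["range_z"].astype(float);K=f["intrinsics"];v,u=np.indices(z.shape)
    c=np.stack([(u-K[0,2])/K[0,0]*z,(v-K[1,2])/K[1,1]*z,z],-1)
    return (c-f["t"])@f["R"]
def blob(m,seed=None):
    n,l,s,c=cv2.connectedComponentsWithStats(m.astype(np.uint8))
    if seed is not None:
        return l==1+np.argmin(np.hypot(*(c[1:]-seed).T)+1000*(s[1:,4]<15))
    return l==1+np.argmax(s[1:,4])
def axis(m,X):
    P=X[m];P=P[np.isfinite(P).all(1)];c=np.median(P,0)
    return c,P
E
python3 - <<'E'
import pickle,numpy as np,cv2
from h import *
f=pickle.load(open("f0.pkl","rb"))["top"];X=cloud(f)
h=cv2.cvtColor(f["color"],cv2.COLOR_RGB2HSV)
roi=np.zeros(h.shape[:2],bool);roi[175:255,268:370]=1
w=blob(roi&(h[...,1]<50)&(h[...,2]>170)&(X[...,2]>.05))
y=blob(roi&(h[...,1]>150)&(h[...,2]>150)&(h[...,0]>22)&(h[...,0]<35))
p=blob(roi&(h[...,2]<80),(301,210))
for n,m in (("white",w),("slot",y),("pad",p)):
    c,P=axis(m,X);print(n,m.sum(),c.round(4),P.min(0).round(3),P.max(0).round(3))
    if n!="pad":
        r=cv2.minAreaRect((P[:,:2]*1000).astype(np.float32));print(r)
        print(P[:,:2].mean(0))
    if n=="white":
        A=np.c_[P,np.ones(len(P))][:, [0,1,3]];s=np.linalg.lstsq(A,P[:,2],rcond=None)[0];print("plane",s,np.arctan(np.hypot(*s[:2])), np.degrees(np.arctan2(-s[0],s[1])))
E
```

```text
white 2845 [ 0.4828 -0.2845  0.0801] [ 0.319 -0.41   0.055] [ 0.563 -0.156  1.049]
((425.785888671875, -283.45562744140625), (215.47286987304688, 254.1132049560547), 80.16106414794922)
[ 0.48256947 -0.29354785]
plane [-0.29241971 -0.14354176  0.18581366] 0.3149107422001023 116.14530446658331
slot 407 [ 0.4757 -0.3415  0.0958] [ 0.439 -0.363  0.089] [ 0.515 -0.319  0.118]
((477.100341796875, -341.0110778808594), (33.729881286621094, 77.57991790771484), 79.91634368896484)
[ 0.47613633 -0.34167016]
pad 81 [ 0.488  -0.2613  0.0762] [ 0.319 -0.274  0.071] [ 0.502 -0.156  1.049]
```

Emit:
play_rows --commands '[[[0.617, -0.27, 0.03], -0.333, -1], [[0.617, -0.27, 0.03], -0.333, -1], [[0.617, -0.27, 0.03], -0.333, -1], [[0.617, -0.27, 0.03], -0.333, -1], [[0.617, -0.27, 0.03], -0.333, -1], [[0.617, -0.27, 0.03], -0.333, -1], [[0.617, -0.27, 0.03], -0.333, -1], [[0.617, -0.27, 0.03], -0.333, -1]]' --grip_force 40

```text
clock: 0.9
ee_pos: [0.4861, -0.2643, 0.2133]
tool_rot: [-0.0, 0.765, 0.643, -0.0]
contact_force: [0.6, -1.2, 0.8]
gripper_width: -0.0
finger_force: 0.0
```

```bash
cat >> h.py <<'E'
def look(tag):
    from rig import robot,viewer
    f=viewer.grab_frame("wrist");cv2.imwrite(f"pics/{tag}.png",f["color"][:,:,::-1])
    o=robot.get_obs();print(o["ee_pos"].round(4),o["tool_rot"].round(4),o["contact_force"].round(1))
    X=cloud(f);h=cv2.cvtColor(f["color"],cv2.COLOR_RGB2HSV);v=f["range_z"]>0
    y=blob(v&(h[...,1]>150)&(h[...,2]>130)&(h[...,0]>22)&(h[...,0]<35));P=X[y]
    r=cv2.minAreaRect((P[:,:2]*1000).astype(np.float32));print("slot",y.sum(),P.mean(0).round(4),r)
    w=blob(v&(h[...,1]<50)&(h[...,2]>150)&(X[...,2]>.045)&(X[...,2]<.13)&(X[...,0]>.38));P=X[w]
    s=np.linalg.lstsq(np.c_[P[:,:2],np.ones(len(P))],P[:,2],rcond=None)[0]
    print("white",w.sum(),P.mean(0).round(4),cv2.minAreaRect((P[:,:2]*1000).astype(np.float32)),"plane",s.round(3),"tilt",np.arctan(np.hypot(s[0],s[1])).round(3))
    return f,X,h
E
python3 -c "
from h import *
f,X,h=look('w1')
import pickle;pickle.dump(f,open('f1.pkl','wb'))"
```

```text
[ 0.4901 -0.2595  0.2128] [-6.000e-04  7.659e-01  6.430e-01  1.300e-03] [ 2.8  7.3 -2.2]
slot 178 [ 0.5101 -0.3386  0.1078] ((508.4723815917969, -305.8731689453125), (9.857335090637207, 102.46588134765625), 2.8900036811828613)
white 13597 [ 0.4976 -0.2614  0.0756] ((485.8756103515625, -280.26953125), (152.7288360595703, 132.9680633544922), 80.39346313476562) plane [-0.046 -0.282  0.025] tilt 0.278
```

View pics/w1.png

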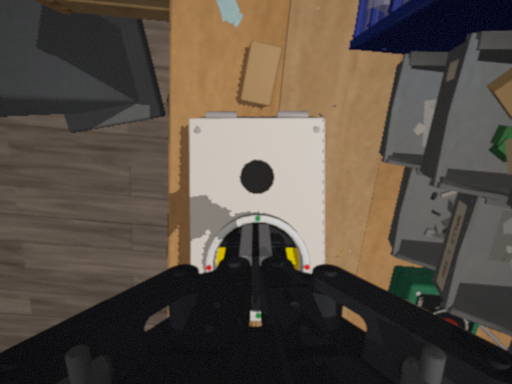

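The wrist view shows the pad at (257,176), red dots at (208,267) and (306,267), a green dot at (257,218), and the slot nearly in line with the red dots. I'll measure these points.

```bash
python3 -c "
from h import *
import pickle
f=pickle.load(open('f1.pkl','rb'));X=cloud(f);h=cv2.cvtColor(f['color'],cv2.COLOR_RGB2HSV)
s=h[...,1]>120;H=h[...,0]
def b(m,u,v,r=22):
    R=np.zeros(m.shape,bool);R[v-r:v+r,u-r:u+r]=1
    k=blob(m&R);vv,uu=np.nonzero(k);print(k.sum(),uu.mean().round(1),vv.mean().round(1),np.median(X[k],0).round(4));return np.median(X[k],0)
p=b(h[...,2]<70,257,176);r1=b(s&((H<8)|(H>172)),208,267,8);r2=b(s&((H<8)|(H>172)),306,267,8);g=b(s&(H>45)&(H<85),257,218,8)
d=r2-r1;print('x axis',np.degrees(np.arctan2(d[1],d[0])),'ctr',(r1+r2)/2)
d=p-(r1+r2)/2;print('y axis-90',np.degrees(np.arctan2(d[1],d[0]))-90,np.linalg.norm(d))
for u in (192,200,257,310,320):
  print(u,X[125,u].round(4))
for v in (112,115,117,119,122): print(v,X[v,235].round(4),X[v,257].round(4))
"
```

```text
800 256.7 176.5 [ 0.4887 -0.2638  0.078 ]
17 208.1 267.4 [ 0.4307 -0.3327  0.1143]
16 306.2 266.7 [ 0.5204 -0.3478  0.1144]
11 257.1 217.6 [ 0.4832 -0.2962  0.1031]
x axis -9.599289039339263 ctr [ 0.47558331 -0.34025114  0.11433558]
y axis-90 -9.731932848782279 0.0857093046764647
192 [ 0.435  -0.2055  0.0646]
200 [ 0.4425 -0.2069  0.0635]
257 [ 0.4973 -0.2165  0.0626]
310 [ 0.5482 -0.2254  0.0639]
320 [ 0.5578 -0.2271  0.0637]
112 [ 0.4782 -0.2008  0.0591] [ 4.996e-01 -2.060e-01  1.000e-04]
115 [ 0.4778 -0.2035  0.0618] [ 4.990e-01 -2.094e-01  1.000e-04]
117 [ 0.4774 -0.2054  0.0609] [ 0.4986 -0.2104  0.0295]
119 [ 0.477  -0.2073  0.0608] [ 0.4983 -0.2109  0.0623]
122 [ 0.4766 -0.21    0.0624] [ 0.4978 -0.2136  0.0647]
```

Emit:
play_rows --commands '[[[-0.012, 0, 0.08], 0, -1], [[-0.012, 0, 0.15], 0, -1], [[-0.012, 0, 0.2], 0, -1], [[-0.012, 0, 0.215], 0, -1], [[-0.012, 0, 0.225], 0, -1], [[-0.012, 0, 0.23], 0, -1], [[-0.012, 0, 0.235], 0, -1], [[-0.012, 0, 0.24], 0, -1]]'

```text
clock: 1.75
ee_pos: [0.4845, -0.2744, 0.0716]
tool_rot: [0.002, 0.768, 0.641, 0.0]
contact_force: [-3.0, -4.2, 5.5]
gripper_width: -0.0002
finger_force: 2.9
```

Emit:
play_rows --commands '[[[0, 0, 0.005], 0, -1], [[0, 0, 0.009], 0, -1], [[0, 0, 0.012], 0, -1], [[0, 0, 0.012], 0, -1], [[0, 0, 0.012], 0, -1]]'

```text
clock: 2.25
ee_pos: [0.4846, -0.2741, 0.064]
tool_rot: [0.002, 0.767, 0.641, 0.0]
contact_force: [1.5, -4.1, 5.9]
gripper_width: 0.0002
finger_force: 2.6
```

Emit:
play_rows --commands '[[[0, 0, 0.002], 0, -1], [[0, 0, 0.004], 0, -1], [[0, 0, 0.005], 0, -1], [[0, 0, 0.005], 0, -1], [[0, 0, 0.005], 0, -1]]'

```text
clock: 2.75
ee_pos: [0.4848, -0.2742, 0.0627]
tool_rot: [0.002, 0.767, 0.641, 0.0]
contact_force: [-9.2, 2.3, 33.0]
gripper_width: 0.0
finger_force: 16.5
```

```bash
python3 -c "
from h import *
f,X,h=look('w2')
import pickle;pickle.dump(f,open('f2.pkl','wb'))"
```

```text
[ 0.4848 -0.2742  0.0628] [2.100e-03 7.674e-01 6.411e-01 4.000e-04] [-9.4  2.8 33.5]Traceback (most recent call last):
  File "<string>", line 3, in <module>
    f,X,h=look('w2')
          ~~~~^^^^^^
  File "h.py", line 19, in look
    y=blob(v&(h[...,1]>150)&(h[...,2]>130)&(h[...,0]>22)&(h[...,0]<35));P=X[y]
  File "h.py", line 10, in blob
    return l==1+np.argmax(s[1:,4])
                ~~~~~~~~~^^^^^^^^^
    return _wrapfunc(a, 'argmax', axis=axis, out=out, **kwds)
    return bound(*args, **kwds)
ValueError: attempt to get argmax of an empty sequence
```

View pics/w2.png

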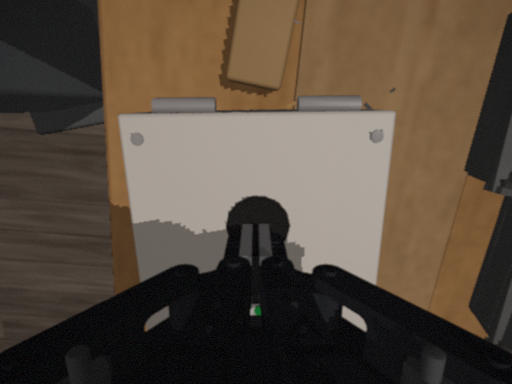

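The fingertips are on the pad and the force jumped to 33 N at z = 62.7 mm, so the cover is shut. I'll rise, step back along −x and look at the slot.

Emit:
play_rows --commands '[[[0, 0, -0.05], 0, -1], [[0, 0, -0.12], 0, -1], [[0, 0, -0.2], 0, -1], [[-0.08, 0, -0.235], 0, -1], [[-0.16, 0, -0.235], 0, -1], [[-0.24, 0, -0.235], 0, -1], [[-0.25, 0, -0.235], 0, -1], [[-0.25, 0, -0.235], 0, -1]]'

```text
clock: 3.6
ee_pos: [0.4566, -0.4219, 0.2003]
tool_rot: [-0.0, 0.768, 0.64, 0.0]
contact_force: [1.2, -0.5, -0.5]
gripper_width: 0.0003
finger_force: 0.0
```

```bash
python3 -c "
from h import *
f,X,h=look('w3')
import pickle;pickle.dump(f,open('f3.pkl','wb'))"
```

```text
[ 0.457  -0.4207  0.2004] [-2.000e-04  7.677e-01  6.408e-01  3.000e-04] [ 0.4  0.2 -0.3]
slot 3491 [ 0.4742 -0.3506  0.0636] ((474.1647033691406, -350.46929931640625), (35.723995208740234, 80.76852416992188), 79.71666717529297)
white 15171 [ 0.4784 -0.3299  0.0649] ((476.11431884765625, -339.9621887207031), (140.8269500732422, 133.73001098632812), 80.20907592773438) plane [-0.003 -0.027  0.057] tilt 0.027
```

View pics/w3.png

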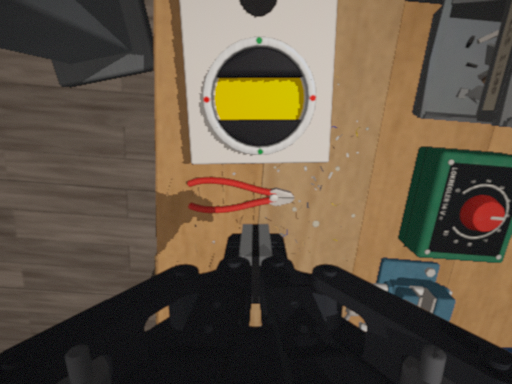

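The slot centre is at (0.4742, −0.3505), floor at about 63.6 mm, axis −10.3°. That lines up with tool y. I'll go above it with the hand half open.

Emit:
play_rows --commands '[[[0.06, 0.007, 0], 0, 0], [[0.12, 0.007, 0], 0, 0], [[0.12, 0.007, 0.07], 0, 0], [[0.12, 0.007, 0.13], 0, 0], [[0.12, 0.007, 0.167], 0, 0], [[0.12, 0.007, 0.167], 0, 0], [[0.12, 0.007, 0.167], 0, 0], [[0.12, 0.007, 0.167], 0, 0]]'

```text
clock: 4.45
ee_pos: [0.4748, -0.3508, 0.1021]
tool_rot: [0.001, 0.767, 0.641, 0.0]
contact_force: [-0.2, -0.4, 0.4]
gripper_width: 0.0428
finger_force: 0.0
```

```bash
python3 -c "
from rig import robot,viewer
import cv2
f=viewer.grab_frame('wrist');cv2.imwrite('pics/w4.png',f['color'][:,:,::-1])
o=robot.get_obs();print(o['ee_pos'],o['tool_rot'],o['contact_force'],o['gripper_width'],o['joint_positions'])"
```

```text
[ 0.47465128 -0.3509188   0.10196129] [1.22370638e-03 7.67311938e-01 6.41272837e-01 2.01693103e-04] [0.3040205  0.28345619 0.68444761] 0.04259227362352744 [-7.67182890e-01  2.55402625e-01  1.57908213e+00  1.43631700e-04
  1.30463134e+00 -5.88737342e-01]
```

View pics/w4.png

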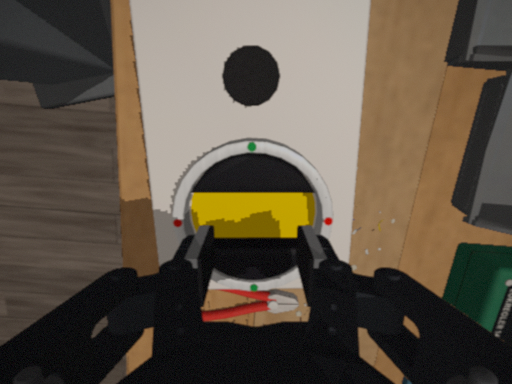

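The fingers straddle the slot centre, in line with the yellow slot at (255,215). I'll descend gently.

Emit:
play_rows --commands '[[[0, 0, 0.015], 0, 0], [[0, 0, 0.03], 0, 0], [[0, 0, 0.04], 0, 0], [[0, 0, 0.048], 0, 0], [[0, 0, 0.055], 0, 0], [[0, 0, 0.055], 0, 0]]'

```text
clock: 5.1
ee_pos: [0.4738, -0.3506, 0.0664]
tool_rot: [-0.0, 0.767, 0.641, -0.0]
contact_force: [0.2, -0.1, -0.2]
gripper_width: 0.0427
finger_force: 0.0
```

Emit:
play_rows --commands '[[[0, 0, 0], 0.04, 0], [[0, 0, 0], 0.08, 0], [[0, 0, 0], 0.12, 0], [[0, 0, 0], 0.16, 0], [[0, 0, 0], 0.2, 0], [[0, 0, 0], 0.24, 0], [[0, 0, 0], 0.28, 0], [[0, 0, 0], 0.32, 0]]'

```text
clock: 5.9
ee_pos: [0.4742, -0.3508, 0.0674]
tool_rot: [0.0, 0.982, 0.19, 0.0]
contact_force: [1.2, -0.3, 1.0]
gripper_width: 0.0427
finger_force: 1.6
```

```bash
python3 -c "
from rig import robot,viewer
import cv2
f=viewer.grab_frame('wrist');cv2.imwrite('pics/w5.png',f['color'][:,:,::-1])
o=robot.get_obs();print(o['ee_pos'],o['tool_rot'],o['contact_force'],o['torque'],o['joint_positions'])"
```

```text
[ 0.47417171 -0.35083142  0.06735818] [1.76134974e-04 9.82637577e-01 1.85535224e-01 2.03958439e-04] [0.64932204 0.9492316  0.4222109 ] [-0.04997102 -0.13972251  0.0574477 ] [-7.67639294e-01  2.86925853e-01  1.61448170e+00  1.36542348e-04
  1.23966183e+00  4.29879630e-01]
```

View pics/w5.png

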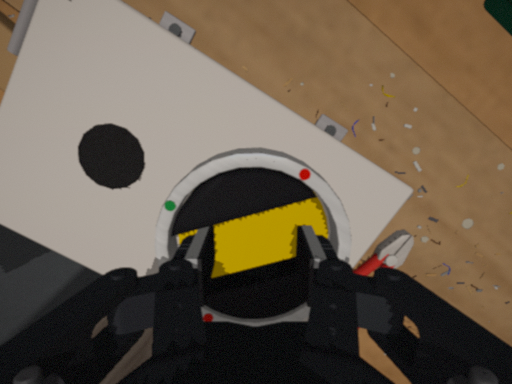

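The fastener is following the fingers about 14° behind. I'll continue to the stop.

Emit:
play_rows --commands '[[[0, 0, 0], 0.04, 0], [[0, 0, 0], 0.08, 0], [[0, 0, 0], 0.12, 0], [[0, 0, 0], 0.16, 0], [[0, 0, 0], 0.2, 0], [[0, 0, 0], 0.22, 0], [[0, 0, 0], 0.235, 0], [[0, 0, 0], 0.245, 0]]'

```text
clock: 6.75
ee_pos: [0.4736, -0.3509, 0.0673]
tool_rot: [0.0, 0.982, -0.19, -0.0]
contact_force: [-4.9, -1.2, 1.2]
gripper_width: 0.0426
finger_force: 2.5
```

Emit:
play_rows --commands '[[[0, 0, 0], 0.005, 0], [[0, 0, 0], 0.01, 0], [[0, 0, 0], 0.015, 0], [[0, 0, 0], 0.015, 0]]'

```text
clock: 7.15
ee_pos: [0.4736, -0.3509, 0.0672]
tool_rot: [0.0, 0.977, -0.213, -0.0]
contact_force: [-5.2, -2.2, 1.1]
gripper_width: 0.0427
finger_force: 2.6
```

```bash
cat > s.py <<'E'
from rig import robot,viewer
import cv2,sys,numpy as np
f=viewer.grab_frame('wrist');cv2.imwrite(f'pics/{sys.argv[1]}.png',f['color'][:,:,::-1])
o=robot.get_obs();q=o['tool_rot'];print(o['ee_pos'].round(4),'tool y deg',np.degrees(2*np.arctan2(q[2],q[1]))-90,o['contact_force'].round(1),o['torque'].round(2),o['finger_force'])
E
python3 s.py w6
```

```text
[ 0.4736 -0.3509  0.0672] tool y deg -114.54539972739933 [-6.2 -0.8  1. ] [-0.21  0.82  0.04] 2.5751960260095075
```

View pics/w6.png

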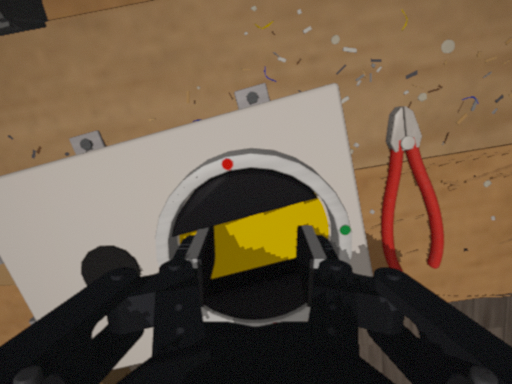

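The slot is now nearly in line with the green dot at (345,230). I'll creep on to feel the stop.

Emit:
play_rows --commands '[[[0, 0, 0], 0.006, 0], [[0, 0, 0], 0.012, 0], [[0, 0, 0], 0.012, 0], [[0, 0, 0], 0.012, 0]]'

```text
clock: 7.6
ee_pos: [0.4735, -0.3508, 0.0672]
tool_rot: [0.0, 0.973, -0.231, -0.0]
contact_force: [-6.1, -0.7, 2.2]
gripper_width: 0.0426
finger_force: 6.0
```

```bash
python3 s.py w7
```

```text
[ 0.4735 -0.3508  0.0672] tool y deg -116.68354181099647 [-6.8  0.4  1.7] [-0.08  1.02  0.33] 6.032013528747484
```

Finger force and torque are rising, so the stop is reached. I'll nudge once more, turn back a little to free the walls, and rise.

Emit:
play_rows --commands '[[[0, 0, 0], 0.008, 0], [[0, 0, 0], 0.008, 0], [[0, 0, 0], 0.008, 0], [[0, 0, 0], -0.035, 0], [[0, 0, 0], -0.075, 0], [[0, 0, 0], -0.075, 0]]'

```text
clock: 8.25
ee_pos: [0.4741, -0.3507, 0.0672]
tool_rot: [-0.0, 0.993, -0.114, 0.0]
contact_force: [0.1, -0.2, 0.7]
gripper_width: 0.0428
finger_force: 0.0
```

Emit:
play_rows --commands '[[[0, 0, -0.03], 0, 0], [[0, 0, -0.1], 0, 0], [[0, 0, -0.17], 0, 0], [[0, -0.06, -0.22], 0, 0], [[0.0, -0.06, -0.22], 0, 0], [[-0.13, 0, -0.22], 0, 0], [[-0.13, 0, -0.22], 0, 0], [[-0.13, 0, -0.22], 0, 0]]'

```text
clock: 9.05
ee_pos: [0.3952, -0.3333, 0.1989]
tool_rot: [0.0, 0.993, -0.118, -0.0]
contact_force: [1.5, -1.0, -0.7]
gripper_width: 0.0426
finger_force: 0.0
```

```bash
python3 s.py w8; python3 -c "
from h import *
f,X,h=look('w9')"
```

```text
[ 0.3968 -0.3332  0.1991] tool y deg -103.5613715522919 [ 0.2 -0.5  0.4] [ 0.03  0.01 -0.02] 0.0
[ 0.3977 -0.3331  0.1991] [ 0.000e+00  9.931e-01 -1.175e-01  2.000e-04] [ 1.3 -0.3  0.8]
slot 3564 [ 0.474  -0.3504  0.0636] ((473.925048828125, -350.2547912597656), (80.27360534667969, 35.35476303100586), 80.43661499023438)
white 24101 [ 0.4888 -0.2998  0.0638] ((481.29833984375, -309.64703369140625), (202.49366760253906, 133.7416229248047), 80.38079071044922) plane [-0.008 -0.027  0.06 ] tilt 0.028
```

View pics/w9.png

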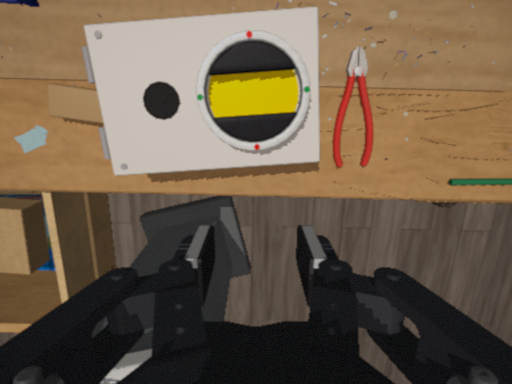

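The slot lies along the green dots: 80.4° against the box's 80.35°. The wagon and other bystanders were never near the arm. I'll check the cover angle without the collar before handing in.

```bash
python3 -c "
from h import *
from rig import viewer
f=viewer.grab_frame('wrist');X=cloud(f);h=cv2.cvtColor(f['color'],cv2.COLOR_RGB2HSV)
P=X[(h[...,1]<50)&(h[...,2]>150)];d=(P[:,:2]-[.474,-.3504])@np.array([.1676,.9858]);r=np.hypot(*(P[:,:2]-[.474,-.3504]).T)
k=(r>.053)&(r<.16)&(abs(P[:,2]-.062)<.01);print(np.polyfit(d[k],P[k,2],1))
for a,b in ((-.056,-.04),(0,.03),(.06,.1),(.1,.138)): print(a,np.median(P[k&(d>a)&(d<b),2]))
"
```

```text
[-0.00050125  0.06194528]
-0.056 0.061971993410316784
0 0.06196865689211761
0.06 0.06193154750615208
0.1 0.06191148987894714
```

The cover is flat to within 0.001 rad, so I'm handing in.

```bash
python3 -c "
from rig import robot
print(robot.finish_job())"
```

```text
the job is handed in; nothing more can be done
None
```

The job is handed in: the cover measured flat to within about 0.001 rad, the fastener was turned to its stop with the slot along the green dots, and the arm was clear of everything; the hand-in returned no verdict.

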